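Clear the cup off the sample carousel, turn the glue stick to the front and hold it there

ROBOT

A 7-joint arm with a two-finger parallel gripper is mounted at the origin on a cart in front of the work surface, level with it; the furniture and walls round the work are solid. World frame = base frame: x ahead of the robot, y to its left, z up, the work surface at z = 0. Lengths are in m, angles in rad, forces in N, time in s.
With the tool pointing down it reaches from about 0.4 to 0.9 m from the base axis. Payload 5.6 kg.
Tool frame: the origin (TCP) lies midway between the tips of the shut fingers; the grasp point (between the pads) lies 19 mm behind it; z points along the fingers, y is the line along which they close (so a half turn about z gives the same grasp; the last joint's range is limited). The gripper opens to 92 mm and grips with 3 to 60 N. Pads are 20 mm wide; open, the fingers measure 128 mm over their backs; the gripper's body (75 mm by 189 mm) begins 69 mm behind the grasp point.
Start: joints at [1.233, 0.468, -0.012, 1.603, 0.006, 1.071, -0.056], TCP at [0.189, -0.622, 0.215] pointing down, gripper open.
Joint ranges: [-2.53, 2.53], [-0.31, 2.02], [-1.57, 1.55], [0.28, 2.44], [-1.29, 4.43], [0.15, 1.84], [-2.92, 2.92]. Speed limits (rad/s): [2.57, 2.57, 3.14, 3.14, 3.14, 3.14, 3.14].

INTERFACE

Orientations are given as a 3x3 rotation matrix whose columns are the frame's x, y, z axes.
In Python, from station import env, effector, solver, viewer, workorder, search_frame, tip_of gives the robot as it stands. Calls block until the motion is done:
- env.reach(position, orientation): joint-space move of the TCP to a pose.
- env.movel(position, frame=None, rate=0.15): straight line of the TCP; frame=None keeps the orientation; rate is the mean speed in m/s.
- env.goto_joints(angles): joint-space move.
- effector.release() and effector.grasp(squeeze=None): open the fingers fully, or close them until they stop; squeeze is the grip in N (None keeps the last).
- env.pause(seconds).
- solver.inverse_kinematics(position, orientation): joint angles nearest the present ones, or None.
- env.sense(): the state.
- viewer.read_camera(name): name is "side" or "top" or "wrist"; returns (picture, depth): 480x640x3 uint8, red, green, blue; 480x640 float32, m along the optical axis (not along the pixel's ray), 0 where there is no reading.
- viewer.camera_info(name): a dict with "intrinsics" (3x3 intrinsics, pixels), "eye" and "rotation" of the camera in the world; the wrist camera has in their place "T_tool_cam" (4x4, takes a point from camera to tool coordinates, whose origin is the TCP and whose axes are the flange's). Camera axes: x right, y up, looking along -z (the intrinsics and any distortion apply to the point x, -y, -z); pixel columns grow to the right and rows downward; lengths in m; the calibration is good to about 2 mm. A picture is of the moment at which its call begins: read the wrist's pose just before it. camera_info takes no time and is no camera call.
A pose or a line that the arm cannot do raises env.PlanningError and nothing moves.
- workorder.finish_job(): hands the job in; it is judged then, once.
Trained networks look in the newest picture that a camera, given by its name, has taken for a name from the list of things; names that differ only in an ending like _2 or _b are one class to them, and where a whole thing is asked for, a point or a joint stands for the part that bears it (a point fixed in the world has none). Each returns a list of dicts, best first, with "score" (0 to 1); they miss things now and then, are a little off and sometimes report something else, mostly with a low value. They report only what shows in the picture. A call takes as long as a camera call. They do not tell look-alikes from the thing itself.
- search_frame(camera, name): "at" ([x, y, z] in m, in world coordinates, good to about 4 mm: the middle of the surface that is visible of it).
- tip_of(camera, name): "at" ([x, y, z] in m, in world coordinates, good to about 4 mm: a listed point, or the origin of a listed thing).
The state is a dict: "t": time; "joint_positions": joint angles; "joint_velocities": joint speeds; "tau": joint torques, N m; "ee_pos": TCP position; "tcp_rot": TCP orientation; "wrist_force": force on the tool from outside, world axes, zero at the start; "moment": the same for the moment, N m; "gripper_width": finger opening in m; "grasp_force": force on a finger pad.
Only numpy, scipy, OpenCV 4.12 (cv2) and the standard library are available. Lean on these libraries where they do the work, as an engineer would, in place of code of your own. Each camera call takes 0.05 s, during which the arm holds its last target. There are 200 camera calls.

TASK

Somebody left the purple toy cup standing on the blue knob of the sample carousel: lift it off and stand it upright on the round cork coaster, without dropping it. Then take the carousel by its blue knob and turn it until the glue stick stands squarely at the red front pointer, and finish while still holding the knob so that the carousel stays still there; do not let go. Leave the bell, the teapot and the pink cup where they are.

Things in the scene. Friction and masses are not known exactly. Their poses are not given: they have to be found in the camera images.
- cup_center (a point): centre (half-way up, on the axis) of the loose purple toy cup, 28 mm high, 18 g; round, about 44 mm across at the rim and 28 mm across at the foot, walls tapering. It starts upright on top of the carousel's knob. Axes as the cup's: z up the cup, -y towards its small handle, which reaches 31 mm from the axis and cannot be gripped (fingers pass through it): grip across the rim along the cup's x axis
- purple_cup: the same purple cup; origin under it, 14 mm below cup_center and 4.5 mm from the axis towards the handle; z points up the cup
- coaster: round cork coaster, 90 mm across, 4 mm thick, fixed to the counter; origin at the centre of its underside, on the counter
- carousel_knob: the carousel's round fluted blue knob, 40 mm across, from 125 to 157 mm above the counter, fixed on top of the turntable's column (24 mm across) and turning with it; its top is flat and carries the cup at the start. Origin on the turning axis at counter height, z up
- knob_grip (a point): point on the turning axis inside the blue knob, 143 mm above the counter (14 mm below the knob's top): the height to grip the knob, from above, at any yaw
- turntable (a joint): angle of the carousel's turntable about its upright axis, rad; grows counter-clockwise seen from above; the glue stick is exactly at the front pointer at 0 and at every whole turn (6.283). It turns freely both ways, further than a whole turn (stops at -13 and 13), against a light friction of 0.05 N m, and stays where it is left
- carousel: the sample carousel (fixed foot; origin on the turning axis at counter height, -x towards its front pointer). Its turntable is a wooden disc 230 mm across, top 30 mm above the counter, with four bays parted by low white fins (to 56 mm high); in the bays, fastened to the turntable, a glue stick, a red block, a black and red stamp and a reel of ribbon. Nothing in the bays is higher than 118 mm above the counter
- glue_spot (a point): centre (half-way up) of the glue stick with yellow barrel and magenta cap, 27 mm thick and 88 mm high, fastened upright in its bay 82 mm from the turning axis; moves with the turntable
- front_mark (a point): fixed point, at the same height and distance from the turning axis as glue_spot, in line with the red front pointer: where the middle of the glue stick should come. The pointer is a red diamond on a grey post 33 mm high, 138 mm from the axis, on the fixed foot; it points roughly towards the robot
- bell: bystander: silver counter bell with black foot, 84 mm across, 50 mm high, loose; origin under its centre
- teapot: bystander: toy teapot, turquoise with pink lid, 67x115x70 mm, loose; origin under its centre
- pink_cup: bystander: pink toy cup, 44x53x28 mm, loose; origin under its centre
There are look-alikes about, which are no part of the job. What is shaped like the purple_cup but yellow is not meant. Of the things shaped like the coaster, the cork one is meant.

How it is judged:
On the way, in this order (a step that is already met when the one before it is completed fails the run):
1. the purple cup stands upright on the coaster, let go and at rest (horizontal distance between cup_center and coaster below 0.032 m and height (world z) of cup_center between 0.012 and 0.026 m and angle between purple_cup's own z axis and vertical below 0.12 rad and contact force between each of the arm, the fingers and purple_cup below 0.1 N and linear speed of purple_cup below 0.03 m/s), for 0.2 s.
2. the carousel is held by its knob with the glue stick at the front pointer, still (horizontal distance between glue_spot and front_mark below 0.012 m and contact force between the fingers and carousel_knob above 2 N and velocity of joint turntable between -0.08 and 0.08 rad/s), for 0.2 s.
At the end, for the whole second after the job is handed in: Fingers hold the blue knob (over 2 N), glue stick within 12 mm of the front mark (8 degrees), turntable still (under 0.08 rad/s); the purple cup upright (within 7 degrees), let go and at rest on the coaster, its axis within 32 mm of the coaster's centre (all of step 1 and all of step 2); the arm keeps its last pose, push and grip.
It fails at once if the purple cup was dropped: it fell, not held, faster than 0.6 m/s (a drop of about 2 cm) (linear speed of purple_cup above 0.6 m/s and contact force between the fingers and purple_cup below 0.05 N).
It fails at once if a bystander (bell, teapot or pink cup) was shifted by more than 30 mm (distance of any of bell, teapot, pink_cup from where it was at the start of the episode above 0.03 m).
It also fails if it takes over 61 s, if anything falls off the work surface, if the arm or the gripper's body presses on something with over 40 N, if the wrist force passes 120 N, or if a joint passes its speed limit or range.

## Working session

There is one attempt and no reset: what is moved stays moved. The work goes in short steps, each a Python script; the robot and the scene stay as the last script left them, time stands still between calls to the robot, and variables do not carry over. Pictures are saved under pics/ and viewed, at most 10 in all, crops included, and the job is handed in when it is done.

```bash
mkdir -p pics; cat > h.py <<'E'
import numpy as np, cv2
from station import env, effector, solver, viewer, workorder, search_frame, tip_of
def save(cam,f):
    p,d=viewer.read_camera(cam); cv2.imwrite('pics/'+f,p[:,:,::-1]); return p,d
def pix(cam,P):
    i=viewer.camera_info(cam); c=np.array(i['rotation']).T@(np.array(P)-i['eye']); q=np.array(i['intrinsics'])@[c[0],-c[1],-c[2]]; return (q[:2]/q[2]).round()
E
python3 - <<'E'
from h import *
for c in ['top','side']:
    save(c,c+'0.png')
    for n in ['cup_center','purple_cup','coaster','knob_grip','carousel','glue_spot','front_mark','bell','teapot','pink_cup']:
        try:
            for r in tip_of(c,n)[:3]: print(c,n,np.round(r['at'],3),round(r['score'],2),pix(c,r['at']))
        except Exception as e: print(c,n,e)
print(viewer.camera_info('top'))
print(env.sense()['t'])
E
```

```text
top cup_center [ 0.507 -0.034  0.167] 0.8 [347. 221.]
top cup_center [0.514 0.182 0.014] 0.69 [259. 234.]
top purple_cup [ 0.504 -0.041  0.16 ] 0.71 [350. 223.]
top purple_cup [0.52  0.178 0.001] 0.71 [261. 233.]
top coaster [ 0.409  0.228 -0.003] 0.81 [242. 276.]
top coaster [ 0.525  0.302 -0.005] 0.57 [214. 232.]
top knob_grip [ 0.507 -0.031  0.141] 0.53 [345. 224.]
top carousel [ 0.51  -0.026 -0.002] 0.85 [339. 235.]
top glue_spot [0.449 0.019 0.074] 0.59 [323. 254.]
top front_mark [ 0.427 -0.044  0.073] 0.97 [349. 262.]
top bell [ 0.381 -0.292  0.005] 0.98 [443. 282.]
top bell [ 0.407  0.226 -0.001] 0.16 [242. 276.]
top teapot [ 0.58  -0.314 -0.002] 0.69 [444. 208.]
top pink_cup [ 0.538  0.411 -0.001] 0.47 [172. 228.]
side cup_center [0.516 0.183 0.012] 0.74 [264. 308.]
side cup_center [ 0.511 -0.034  0.173] 0.63 [316. 202.]
side purple_cup [0.515 0.177 0.001] 0.82 [266. 309.]
side purple_cup [ 0.506 -0.039  0.156] 0.68 [319. 207.]
side coaster [0.413 0.228 0.003] 0.65 [292. 344.]
side coaster [ 0.528  0.3   -0.003] 0.64 [227. 346.]
side knob_grip [ 0.507 -0.034  0.146] 0.63 [317. 212.]
side carousel [ 0.506 -0.037 -0.004] 0.57 [317. 258.]
side glue_spot [0.447 0.017 0.074] 0.82 [328. 256.]
side front_mark [ 0.427 -0.044  0.073] 0.59 [348. 245.]
side bell [ 0.376 -0.298  0.001] 0.94 [402. 221.]
side bell [ 0.506 -0.037 -0.002] 0.66 [317. 258.]
side teapot [ 0.576 -0.308  0.001] 0.79 [342. 198.]
side teapot [ 0.508 -0.036  0.155] 0.26 [317. 208.]
side pink_cup [ 0.54   0.413 -0.002] 0.93 [185. 384.]
{'intrinsics': array([[437.68752443,   0.        , 318.74500434],
       [  0.        , 437.68752443, 241.42422757],
       [  0.        ,   0.        ,   1.        ]]), 'eye': array([0.27225348, 0.05928852, 1.12767025]), 'rotation': array([[-0.02435061,  0.98080723, -0.19345342],
       [-0.99941961, -0.01927235,  0.02808954],
       [ 0.02382213,  0.19402514,  0.98070727]])}
1.1
```

```bash
python3 - <<'E'
import cv2
a=cv2.imread('pics/top0.png'); b=cv2.imread('pics/side0.png')
cv2.imwrite('pics/c1.png',cv2.resize(a[170:320,140:480],None,fx=2.3,fy=2.3,interpolation=cv2.INTER_CUBIC))
cv2.imwrite('pics/c2.png',cv2.resize(b[160:400,150:450],None,fx=2.4,fy=2.4,interpolation=cv2.INTER_CUBIC))
E
```

```text
(no output)
```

View pics/c1.png

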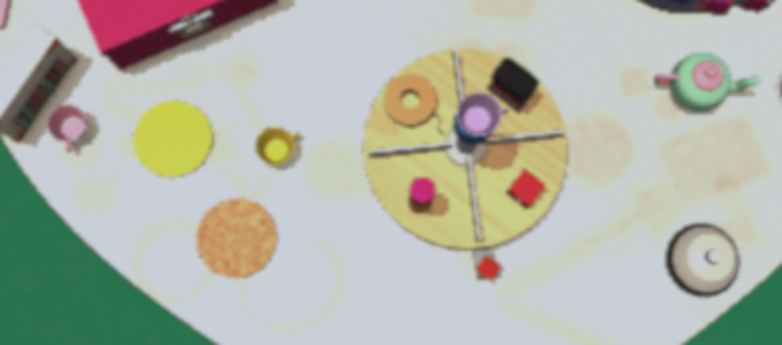

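View pics/c2.png

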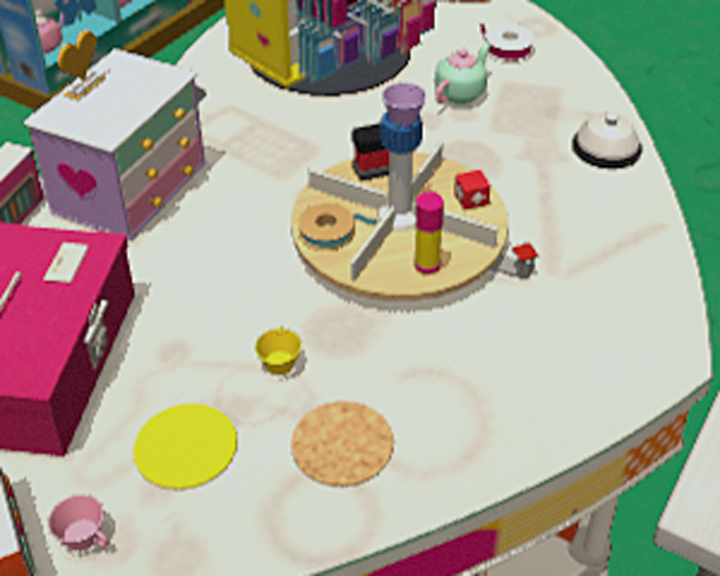

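The cork coaster is at crop-1 (237,238) and is not the yellow disc at (173,138). The purple cup is on the knob at (478,116), with its handle to the right (world -y); the yellow cup at (278,145) and the pink one at (68,125) are not meant. The glue stick is at (422,192) and the red pointer at (487,267), so it needs about +48° of turn.

I'll go above the cup and look with the wrist camera.

```bash
cat >> h.py <<'E'
def R(a): # tool down, closing line (tool y) at world angle a
    y=np.array([np.cos(a),np.sin(a),0]); z=np.array([0,0,-1.]); return np.column_stack([np.cross(y,z),y,z])
E
python3 - <<'E'
from h import *
for a in range(-180,181,30):
    for z in (.124,.3):
        q=solver.inverse_kinematics([.508,-.034,z],R(np.radians(a))); print(a,z,None if q is None else np.round(q,2))
s=env.sense(); print(s['tcp_rot'].round(2) if hasattr(s['tcp_rot'],'round') else s['tcp_rot'])
env.movel([.189,-.622,.32])
env.reach([.508,-.034,.32],R(0))
s=env.sense(); T=np.eye(4);T[:3,:3]=s['tcp_rot'];T[:3,3]=s['ee_pos']
save('wrist','w1.png')
C=T@viewer.camera_info('wrist')['T_tool_cam']; print(C.round(3))
for n in ['cup_center','purple_cup','carousel_knob','glue_spot','front_mark']:
    for r in tip_of('wrist',n)[:2]: print(n,np.round(r['at'],4),round(r['score'],2))
print(s['t'],np.round(s['joint_positions'],2))
E
```

```text
-180 0.124 [-0.95  0.78  1.35  2.07 -0.89  1.07 -2.29]
-180 0.3 [-1.11  0.34  1.39  1.89 -0.36  1.21 -2.74]
-150 0.124 [ 0.16  0.37 -0.19  2.01  0.1   0.77 -2.71]
-150 0.3 [ 0.35  0.18 -0.39  1.82  0.07  1.16 -2.68]
-120 0.124 [ 0.27  0.38 -0.32  2.    0.17  0.78 -2.24]
-120 0.3 [ 0.42  0.18 -0.47  1.82  0.09  1.16 -2.18]
-90 0.124 [ 0.34  0.39 -0.41  2.    0.21  0.79 -1.76]
-90 0.3 [ 0.48  0.19 -0.54  1.81  0.11  1.16 -1.67]
-60 0.124 [ 0.39  0.4  -0.47  2.    0.25  0.8  -1.27]
-60 0.3 [ 0.51  0.2  -0.58  1.81  0.12  1.17 -1.15]
-30 0.124 [ 0.45  0.42 -0.54  1.99  0.3   0.81 -0.79]
-30 0.3 [ 0.55  0.21 -0.63  1.81  0.13  1.17 -0.64]
0 0.124 [ 0.5   0.43 -0.61  1.99  0.34  0.82 -0.3 ]
0 0.3 [ 0.6   0.22 -0.68  1.81  0.15  1.17 -0.13]
30 0.124 [ 0.55  0.45 -0.67  1.99  0.38  0.83  0.19]
30 0.3 [ 0.64  0.23 -0.73  1.8   0.16  1.17  0.38]
60 0.124 [ 0.6   0.47 -0.73  1.98  0.42  0.84  0.68]
60 0.3 [ 0.7   0.24 -0.8   1.8   0.19  1.18  0.88]
90 0.124 [ 0.66  0.5  -0.82  1.98  0.48  0.86  1.15]
90 0.3 [ 0.8   0.28 -0.95  1.8   0.24  1.19  1.36]
120 0.124 [ 0.95  0.83 -1.32  1.97  0.91  1.13  1.33]
120 0.3 [ 1.02  0.44 -1.29  1.79  0.45  1.26  1.7 ]
150 0.124 [ 0.95  0.83 -1.32  1.97  0.91  1.13  1.85]
150 0.3 [ 1.02  0.44 -1.29  1.79  0.45  1.26  2.22]
180 0.124 [-0.95  0.78  1.35  2.07 -0.89  1.07 -2.29]
180 0.3 [-1.11  0.34  1.39  1.89 -0.36  1.21 -2.74]
[[ 0.96  0.29 -0.  ]
 [ 0.29 -0.96 -0.  ]
 [-0.    0.   -1.  ]]
[[ 1.     0.003 -0.     0.508]
 [-0.003  0.959  0.283  0.045]
 [ 0.001 -0.283  0.959  0.49 ]
 [ 0.     0.     0.     1.   ]]
cup_center [ 0.5076 -0.0376  0.1729] 0.95
cup_center [0.5105 0.1869 0.0143] 0.58
purple_cup [ 0.5156  0.178  -0.0012] 0.91
purple_cup [ 0.5092 -0.0383  0.1565] 0.7
carousel_knob [ 0.5069 -0.0345  0.0029] 0.79
carousel_knob [ 0.5077 -0.0395  0.1717] 0.18
glue_spot [0.4463 0.0158 0.0779] 0.9
front_mark [ 0.43   -0.0471  0.0699] 0.57
4.3333 [ 0.62  0.2  -0.71  1.78  0.14  1.21 -0.13]
```

View pics/w1.png

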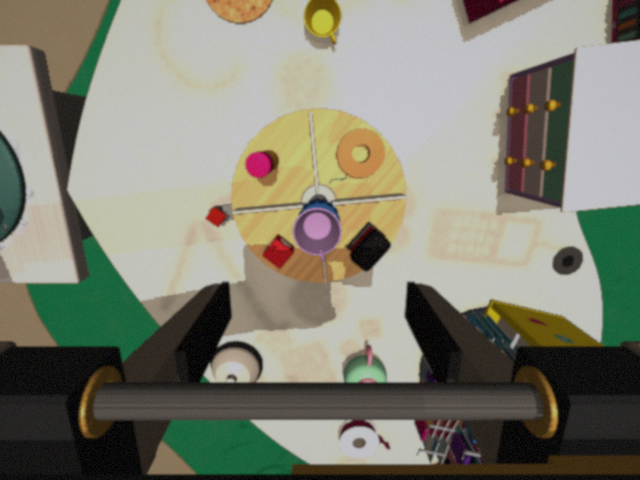

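The wrist view shows the purple cup on the knob at (317,228), handle towards world -y and fingers left and right along world x, matching the network. Grip across x near the rim.

```bash
python3 - <<'E'
from h import *
env.movel([.5077,-.036,.22]); env.movel([.5077,-.036,.160],rate=.08)
effector.grasp(8); s=env.sense(); print(s['gripper_width'],s['grasp_force'])
env.movel([.5077,-.036,.29],rate=.12); s=env.sense(); print(s['gripper_width'],s['grasp_force'],s['t'])
save('side','s1.png')
for r in tip_of('side','cup_center')[:3]: print(np.round(r['at'],4),r['score'])
q=[solver.inverse_kinematics([.411,.228,z],R(0)) for z in (.29,.008)]; print(q)
E
```

```text
0.041691430468048525 8.000033053394873
0.04149970520115057 7.999988709634636 8.4
[0.5147 0.1819 0.014 ] 0.77
[ 0.5107 -0.0338  0.3048] 0.69
[array([ 0.27153376,  0.1912493 , -0.93754746,  1.89134334,  0.1693181 ,
        1.1416468 , -0.72822655]), array([-0.10714799,  0.59754146, -0.56791961,  2.13036379,  0.59318394,
        0.57204291, -1.10822096])]
```

```bash
python3 - <<'E'
from h import *
env.movel([.411,.228,.29],frame=R(0),rate=.2)
env.movel([.411,.228,.03],rate=.15)
f0=np.array(env.sense()['wrist_force'])
for z in np.arange(.014,.0065,-.001):
    env.movel([.411,.228,z],rate=.03); f=np.array(env.sense()['wrist_force'])-f0; print(round(z,3),f.round(2))
    if f[2]>1.5: break
effector.release(); env.pause(.3)
env.movel([.411,.228,.25],rate=.2)
p,d=save('top','t2.png'); 
for n in ['cup_center','purple_cup','coaster']:
    for r in tip_of('top',n)[:2]: print(n,np.round(r['at'],4),r['score'])
save('wrist','w2.png')
for n in ['cup_center','purple_cup','coaster']:
    for r in tip_of('wrist',n)[:2]: print(n,np.round(r['at'],4),r['score'])
print(env.sense()['t'])
E
```

```text
0.014 [-1.38  0.12  0.31]
0.013 [-0.45 -0.   -0.47]
0.012 [ 0.14 -0.35  0.32]
0.011 [-0.28 -0.96  0.52]
0.01 [-0.2  -0.94  0.  ]
0.009 [ 1.03 -0.24 -0.32]
0.008 [-0.08 -0.98  0.2 ]
0.007 [-0.67 -0.92  1.2 ]
cup_center [0.5152 0.1814 0.0115] 0.64
purple_cup [0.52   0.1771 0.0019] 0.46
purple_cup [ 0.5068 -0.0324  0.1432] 0.28
cup_center [0.4132 0.2257 0.0196] 0.77
cup_center [0.5113 0.1845 0.0149] 0.63
purple_cup [ 0.5162  0.1769 -0.0011] 0.89
purple_cup [0.4145 0.223  0.0027] 0.56
coaster [0.5306 0.3003 0.0055] 0.85
coaster [ 0.4113  0.2298 -0.    ] 0.78
17.3
```

View pics/w2.png

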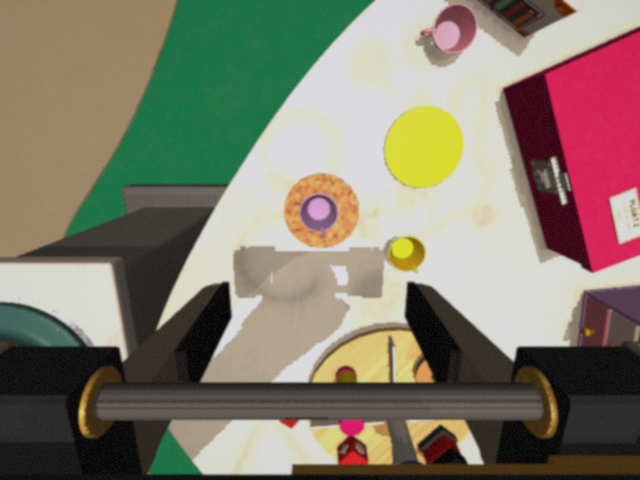

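The cup stands upright in the middle of the cork coaster at (319,210), the gripper clear of it. Next the knob: grip it, turn by +48° and measure.

```bash
cat >> h.py <<'E'
K=np.array([.5077,-.0348])
def meas():
    for c in ['top','side']:
        viewer.read_camera(c)
        g=[r for r in tip_of(c,'glue_spot') if abs(np.hypot(*(np.array(r['at'][:2])-K))-.082)<.015]; f=tip_of(c,'front_mark')
        for r in g[:1]+f[:1]: print(c,np.round(r['at'],4),round(r['score'],2),np.degrees(np.arctan2(*(np.array(r['at'][:2])-K)[::-1]))%360)
E
python3 - <<'E'
from h import *
a=np.radians(-30)
env.movel([.411,.228,.28]); env.reach([*K,.28],R(a))
viewer.read_camera('wrist')
for n in ['carousel_knob','knob_grip','glue_spot','front_mark']:
    for r in tip_of('wrist',n)[:1]: print(n,np.round(r['at'],4),r['score'])
env.movel([*K,.125],rate=.12); effector.grasp(25)
s=env.sense(); print(s['gripper_width'],s['grasp_force'],s['wrist_force'])
for i in range(1,9):
    env.reach([*K,.125],R(a+np.radians(6*i)))
s=env.sense(); print(s['gripper_width'],s['grasp_force'],s['wrist_force'],s['t'])
meas(); save('top','t3.png'); p,d=save('side','s3.png')
cv2.imwrite('pics/s3c.png',cv2.resize(p[160:400,200:450,::-1],None,fx=2.4,fy=2.4))
E
```

```text
carousel_knob [ 0.5049 -0.0341  0.0019] 0.69
knob_grip [ 0.5087 -0.0312  0.1439] 0.56
glue_spot [0.4438 0.0189 0.0729] 0.94
front_mark [ 0.4296 -0.0449  0.0751] 0.89
0.039163408713453404 25.000370891648345 [-0.85258138  0.98611689  1.37614808]
0.03908332116315087 24.997082306617813 [10.00727558  0.75814585 -9.3339423 ] 23.2667
top [ 0.4309 -0.0402  0.0744] 0.55 184.0219901770201
top [ 0.4289 -0.0429  0.0701] 0.73 185.8689280125863
side [ 0.4269 -0.0475  0.0763] 0.57 188.93256728279522
side [ 0.4282 -0.0433  0.0729] 0.89 186.10277965365577
```

View pics/s3c.png

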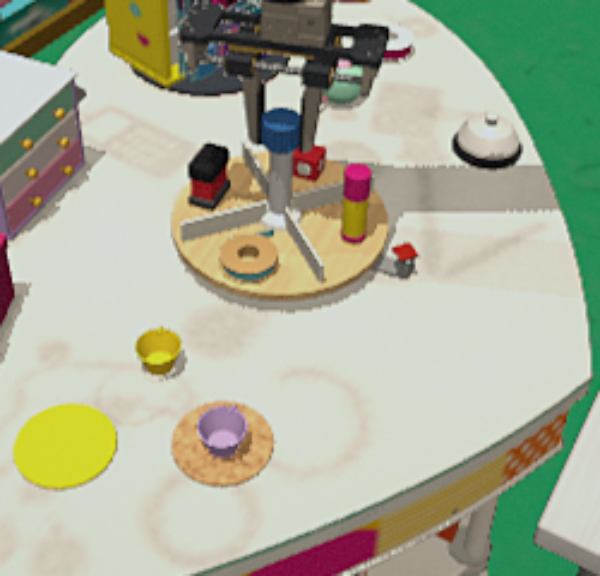

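The crop shows the knob held at (280,130), the glue stick at (356,205) in line with the red pointer at (404,255), and the cup upright on the cork at (222,432). One independent check by colour and depth before I hand in.

```bash
python3 - <<'E'
from h import *
p,d=viewer.read_camera('side'); i=viewer.camera_info('side'); Ki=np.linalg.inv(i['intrinsics'])
v,u=np.mgrid[:480,:640]; P=np.stack([u,v,np.ones_like(u)],-1)@Ki.T*d[...,None]
W=(P*[1,-1,-1])@np.array(i['rotation']).T+i['eye']
h=cv2.cvtColor(p,cv2.COLOR_RGB2HSV).astype(int); H,S,V=h[...,0],h[...,1],h[...,2]; rad=np.hypot(*(W[...,:2]-K).transpose(2,0,1))
def ang(m,n):
    w=np.median(W[m],0); print(n,m.sum(),w.round(3),np.degrees(np.arctan2(w[1]-K[1],w[0]-K[0]))%360)
ok=(d>0)&(S>120)
ang(ok&(H>155)&(H<174)&(W[...,2]>.1)&(W[...,2]<.122)&(rad<.11)&(rad>.05),'cap')
ang(ok&((H<8)|(H>174))&(rad>.12)&(rad<.155)&(W[...,2]>.02)&(W[...,2]<.045),'pointer')
s=env.sense(); print(s['grasp_force'],s['wrist_force'],s['t'])
E
```

```text
cap 115 [ 0.423 -0.035  0.115] 180.08848397358756
pointer 47 [ 0.369 -0.05   0.03 ] 186.16635439540016
24.997190211506677 [10.20908156 -0.03328635 -9.11753336] 23.7167
```

The pointer is at 186.2°. The cap median of 180° is on its camera-facing side; moved about 9 mm in to the axis it comes to about 186°, agreeing with the networks.

```bash
python3 - <<'E'
from h import *
env.pause(.5); print(workorder.finish_job())
E
```

```text
the job is handed in; nothing more can be done
None
```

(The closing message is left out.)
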